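# Swap the pilot-gas key and hold it turned home

## Robot

A 6-joint arm with a two-finger parallel gripper is mounted at the origin on the work surface. World frame = base frame: x ahead of the robot, y to its left, z up, the work surface at z = 0. Lengths are in m, angles in rad, forces in N, time in s.
With the tool pointing down it reaches from about 0.35 to 0.975 m from the base axis. Payload 4.9 kg.
Tool frame: the origin (TCP) lies midway between the tips of the shut fingers; the grasp point (between the pads) lies ctrl.tcp_to_grasp behind it (ctrl.tcp_to_grasp is the distance from the TCP to the grasp point, in m); z points along the fingers, y is the direction in which the jaws open and shut (so a half turn about z gives the same grasp; the last joint's range is limited). The gripper opens to 85 mm and grips with 20 to 120 N. Pads are 22 mm wide; open, the fingers measure 114 mm over their backs; the gripper's body (76 mm by 85 mm) begins 54 mm behind the grasp point. The pads swing forward as they close: fully open they stand 13 mm farther back than shut.
Start: joints at [-1.294, 0.053, 1.613, -0, 1.476, -0.119], TCP at [0.241, -0.577, 0.231] pointing down, gripper open.
Joint ranges: [-3.01, 3.01], [-1.01, 2.22], [0.06, 2.58], [-1.02, 4.17], [0.09, 2.62], [-3.14, 3.14]. Speed limits (rad/s): [2.57, 2.57, 3.14, 3.14, 3.14, 3.14].

## Interface

Orientations are given as a rotation vector (axis times angle).
In Python, from station import ctrl, get_image, calibration, finish_job, models gives the robot as it stands.
- The arm moves only by the shell command python3 -m creep 'ROWS' [FORCE]. ROWS is JSON, a list of rows, each a list of 7 numbers: the opening, from 0 (shut) to 1 (fully open), then the shift along the tool's x, y, z in m, then the turn, a rotation vector about the tool's x, y, z in degrees. A call has 1 to 20 rows; each row shifts and turns the commanded pose from where the row before left it, along the tool's axes as they then stand; what a row does not reach is not made up. A row lasts 1/10 s, in which the tool goes at most 50 mm and 8.59 degrees, less where a joint would pass 70% of its speed; a pose out of reach is approached as far as the arm can. A call with a gripper value outside its range is refused whole. The fingers move at their own pace and stop on an object; FORCE is the grip in N (left out, the last holds). Time passes only in rows, so rows that do not move let the fingers close. It gives the time, the measured TCP pose, the force and the opening at its end, in the units of the state.
- ctrl.get_obs(): the state, without advancing time (a new reading comes with each control period).
- get_image(name): name is "scene" or "side" or "wrist"; returns the picture (480x640x3 uint8, red, green, blue); there is no depth.
- calibration(name): a dict with "mtx" (3x3 intrinsics, pixels), "R" (3x3) and "t" (3): a world point X has camera coordinates R X + t. Camera axes: x right, y down, z forward; pixel columns grow to the right and rows downward; lengths in m; the calibration is good to about 2 mm. A picture is of the moment at which its call begins: read the wrist's pose just before it. calibration takes no time and is no camera call; for the wrist camera it gives the pose at the moment of the call.
- finish_job(): hands the job in, once; it reports no verdict.
Trained networks look in the newest picture that a camera, given by its name, has taken for a name from the list of things; names that differ only in an ending like _2 or _b are one class to them, and where a whole thing is asked for, a point or a joint stands for the part that bears it (a point fixed in the world has none). Each returns a list of dicts, best first, with "conf" (0 to 1); they miss things now and then, are a little off and sometimes report something else, mostly with a low value. They report only what shows in the picture. A call takes as long as a camera call. They do not tell look-alikes from the thing itself.
- models.search_frame(camera, name): "extent" ([left, top, right, bottom] in pixels, round what is visible of it).
The state is a dict: "t": time; "q": joint angles; "dq": joint speeds; "effort": joint torques, N m; "tool_pos": TCP position; "tool_rot": TCP orientation; "contact_force": force on the tool from outside, world axes, zero at the start; "wrist_torque": the same for the moment, N m; "opening": finger opening in m.
Only numpy, scipy, OpenCV 4.12 (cv2) and the standard library are available. Lean on these libraries where they do the work, as an engineer would, in place of code of your own. Each camera call takes 0.05 s, during which the arm holds its last target. There are 200 camera calls.

## Task

The wrong, short key has been left in the furnace's green pilot-gas valve: lift it out and stand it, seated and upright, in the empty hole of the low stand for short keys, and let go of it. Then take the long key from the tall stand, push it into the valve against the spring until its collar is flush with the top, turn it a quarter turn clockwise (seen from above), and finish while still gripping it and holding it pushed down and turned. Leave the spare short key and the glassware where they are.

Things in the scene. Friction and masses are not known exactly. Their poses are not given: they have to be found in the camera images.
- valve: Pilot-gas valve, fixed: green box 150 (x) x 130 (y) x 80 mm high, origin at the centre of its underside, with a brass seat 50 mm square in its top. White marks along x show the slot (way in); red marks along y show where the grip bar points once turned home. Collar flush = key origin 80 mm above the valve's origin.
- valve_seat (a point): Centre of the keyhole opening in the valve's top face, 80 mm above the bench; axes as the valve's. Opening: bore 18 mm square plus a slot for the lugs, 30 mm long along x, 11 mm wide, through a lip 30 mm thick. Under it are a spring plunger and rotor that take the lugs.
- plunger (a joint): How far the valve's spring plunger is pushed down, m: 0 up (long key's collar 12 mm above the valve's top), 0.012 with the collar flush, where the collar stops it. Takes 3.5 N rising to about 8 N. The key can turn only when pushed in at least 6 mm; turned but not held down, it rises to 6 mm above flush.
- rotor (a joint): Turn of the rotor under the lugs, rad: 0 at the slot, 1.42 at its stop; grows clockwise seen from above (key yaw decreasing), the only way it turns. The key has about 0.2 rad of free play ahead of it, so stops near 1.6. A torsion spring resists, 0.02 N m rising to 0.08 N m plus friction, and turns it back when let go.
- key_short: Short key, at first in the valve, collar flush, lugs in the slot, not reaching the plunger. 0.1-0.2 kg. Origin: centre of the underside of its collar (steel, 44 mm diameter, 5 mm thick); z up, x along grip bar and lugs. Red grip bar 44 mm long (x), 12 mm thick (y), from 5 to 47 mm above the origin. Same after half a turn.
- short_nose (a point): Tip of the short key's nose, 34 mm below its origin. Brass shank 13 mm diameter; two lugs 7 mm wide, 24 mm across the tips along the key's x, their underside 24 mm below the key's origin; below them a tapered nose.
- key_long: Long key, at first in one hole of the tall stand, its yaw varies. Like the short key in every way (grip bar, collar, lugs' width and span, origin, axes, mass), only the shank is 18 mm longer.
- long_nose (a point): Tip of the long key's nose, 52 mm below its origin; the lugs' underside is 42 mm below the key's origin.
- key_spare: Spare short key, the same as the short key, standing in the second hole of the low stand. To be left alone.
- stand_short: Low blue stand for short keys, fixed, 150 (x) x 80 (y) x 45 mm high; origin at the centre of its underside. Two through holes 32 mm square, at x = -37 mm and x = +37 mm in its frame; a key in it rests with its collar on the top face. The spare key stands in the hole at +37.
- stand_short_hole0 (a point): Centre of the mouth, on the top face, of the empty hole of the low stand (at x = -37 mm in the stand's frame).
- stand_long: Tall blue stand for long keys, fixed, 150 (x) x 80 (y) x 75 mm high; origin at the centre of its underside. Two holes as in the low stand; the long key starts in the hole at x = -37 mm, the other is empty.
- vase: Small green glass tumbler, 68 mm diameter at the rim, 95 mm high; origin at the centre of its underside. Bystander.
- frit_jar: Amber jar with a steel cap, 64 mm diameter, 85 mm high; origin at the centre of its underside. Bystander.
- paperweight: Red domed glass paperweight, 72 mm diameter, 51 mm high; origin at the centre of its underside. Bystander.
Mind the look-alikes: they are no part of the job. Leave any blue or pink look-alike of the key_long alone.

How it is judged:
By the outcome, as a careful person would: the job done as asked, in the order asked, and still so for the second after the job is handed in, while the arm keeps its last pose, push and grip.
It also fails if it takes over 61 s, if anything falls off the work surface, if the arm or the gripper's body presses on something with over 40 N, if the wrist force passes 120 N, or if a joint passes its speed limit or range.

## Working session

There is one attempt and no reset: what is moved stays moved. The work goes in short steps, Python scripts to look and compute and a shell command to move; the robot and the scene stay as the last step left them, time stands still between calls to the robot, and variables do not carry over. Pictures are saved under pics/ and viewed, about 8 in all and at most 12, crops included, and the job is handed in when it is done.

```bash
ls; mkdir -p pics; python3 - <<'E'
from station import ctrl,get_image,calibration,models
import cv2,numpy as np
o=ctrl.get_obs();print({k:np.round(v,3).tolist() for k,v in o.items()}, ctrl.tcp_to_grasp)
ims=[]
for c in ["scene","side"]:
    im=get_image(c);cv2.imwrite(f"pics/{c}0.png",im[:,:,::-1])
    k=calibration(c);print(c,np.round(k["mtx"],1).tolist(),np.round(k["R"],3).tolist(),np.round(k["t"],3).tolist())
    for n in ["valve","key_short","key_long","key_spare","stand_short","stand_long"]:
        print(n,[(np.round(d["extent"]).tolist(),round(d["conf"],2)) for d in models.search_frame(c,n)])
E
```

```text
pics
{'t': 0.0, 'q': [-1.294, 0.053, 1.614, -0.0, 1.476, -0.119], 'dq': [0.001, -0.001, 0.002, -0.001, -0.001, -0.0], 'effort': [0.001, -39.368, -37.017, -0.0, 0.007, -0.0], 'tool_pos': [0.241, -0.576, 0.23], 'tool_rot': [-3.078, -0.617, 0.0], 'contact_force': [-0.015, 0.71, 0.032], 'wrist_torque': [-0.035, -0.014, -0.013], 'opening': 0.085} 0.0187
scene [[453.0, 0.0, 322.0], [0.0, 453.0, 241.6], [0.0, 0.0, 1.0]] [[-0.188, 0.982, 0.011], [0.826, 0.164, -0.539], [-0.531, -0.092, -0.842]] [0.077, -0.391, 1.182]
valve [([423.0, 232.0, 515.0, 340.0], 0.6), ([282.0, 228.0, 306.0, 257.0], 0.26)]
key_short []
key_long [([179.0, 160.0, 204.0, 192.0], 0.76), ([203.0, 138.0, 225.0, 174.0], 0.7), ([236.0, 172.0, 255.0, 212.0], 0.62), ([273.0, 204.0, 320.0, 276.0], 0.33)]
key_spare [([281.0, 226.0, 306.0, 257.0], 0.93)]
stand_short [([273.0, 201.0, 317.0, 276.0], 0.61)]
stand_long [([159.0, 171.0, 222.0, 252.0], 0.67)]
side [[609.7, 0.0, 330.2], [0.0, 609.7, 238.2], [0.0, 0.0, 1.0]] [[-0.998, -0.062, -0.02], [-0.023, 0.624, -0.781], [0.061, -0.779, -0.624]] [0.513, 0.054, 1.315]
valve [([265.0, 306.0, 363.0, 392.0], 0.82), ([362.0, 150.0, 383.0, 167.0], 0.68)]
key_short [([296.0, 310.0, 322.0, 341.0], 0.85)]
key_long [([402.0, 161.0, 421.0, 196.0], 0.97), ([359.0, 148.0, 379.0, 170.0], 0.88), ([368.0, 178.0, 385.0, 216.0], 0.87), ([238.0, 182.0, 268.0, 232.0], 0.72)]
key_spare [([318.0, 214.0, 337.0, 236.0], 0.64)]
stand_short [([308.0, 215.0, 383.0, 260.0], 0.73)]
stand_long [([325.0, 158.0, 388.0, 202.0], 0.6)]
```

View pics/scene0.png

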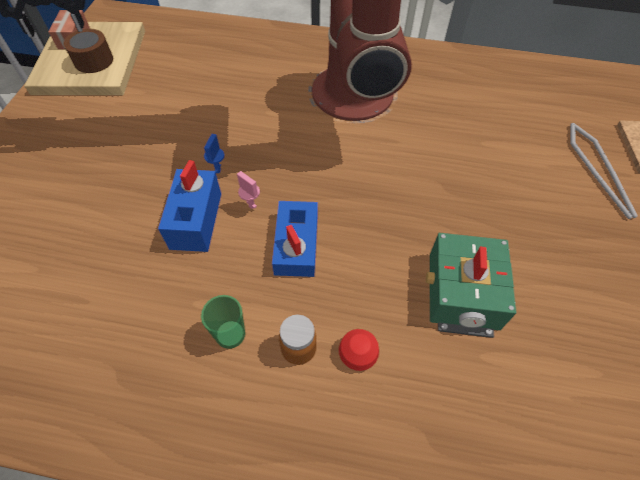

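View pics/side0.png

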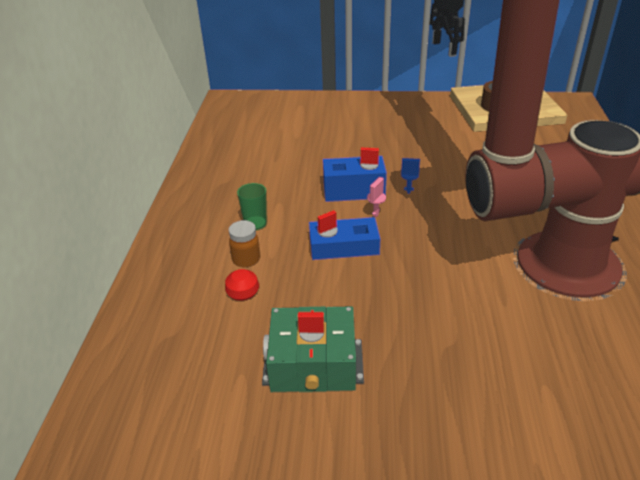

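The red keys are the one in the valve (scene 481,265), the spare in the low stand (293,242) and the long key in the tall stand (190,178). The blue (214,153) and pink (248,190) ones stand free on the bench and are the look-alikes. Next I'll fit the poses from the colour silhouettes in both cameras.

```bash
cat > fit.py <<'E'
import cv2,numpy as np,itertools
from station import calibration
from scipy.optimize import minimize
S=4
def proj(k,P):
    c=P@np.array(k["R"]).T+k["t"];u=c@np.array(k["mtx"]).T;return u[:,:2]/u[:,2:]
def box(p,sx,sy,z0,z1,dx=0):
    x,y,a=p;q=np.array(list(itertools.product([dx-sx/2,dx+sx/2],[-sy/2,sy/2],[z0,z1])))
    c,s=np.cos(a),np.sin(a);return np.c_[x+c*q[:,0]-s*q[:,1],y+s*q[:,0]+c*q[:,1],q[:,2]]
def mask(im,col):
    h=cv2.cvtColor(im,cv2.COLOR_RGB2HSV).astype(int);H,s,v=h[...,0],h[...,1],h[...,2]
    if col=="red":m=((H<6)|(H>174))&(s>190)&(v>90)
    if col=="blue":m=(H>105)&(H<125)&(s>150)
    if col=="green":m=(H>60)&(H<90)&(s>80)
    return m.astype(np.uint8)
def hull(k,P,o):
    h=cv2.convexHull(((proj(k,P)-o+0.5)*S-0.5).astype(np.float32))
    m=np.zeros((160*S,160*S),np.uint8);cv2.fillConvexPoly(m,np.round(h*16).astype(np.int32),1,shift=4);return m
def fit(ims,col,p0,dims,ign=None,cams=("scene","side"),ks=None):
    D=[]
    for c in cams:
        k=(ks or {}).get(c) or calibration(c);o=np.round(proj(k,box(p0,*dims)).mean(0))-80
        m=cv2.warpAffine(mask(ims[c],col)*255,np.array([[S,0,-o[0]*S+(S-1)/2],[0,S,-o[1]*S+(S-1)/2]]),(160*S,160*S))>127
        near=cv2.dilate(hull(k,box(p0,*dims),o),np.ones((25*S,25*S)))
        w=near>0
        if ign is not None:w&=~(cv2.dilate(hull(k,ign,o),np.ones((3*S,3*S)))>0)
        D.append((k,o,m,w))
    def cost(p):
        r=0
        for k,o,m,w in D:
            h=hull(k,box(p,*dims),o)>0;r+=((h^m)&w).sum()/max(1,((h|m)&w).sum())
        return r/len(D)
    best=None
    for da in (-.4,-.2,0,.2,.4):
      for d in(.006,.015):
        s=np.array([p0]+[[p0[0]+d,p0[1],p0[2]+da],[p0[0],p0[1]+d,p0[2]+da],[p0[0]-d,p0[1]-d,p0[2]+da]])
        r=minimize(cost,p0,method="Nelder-Mead",options=dict(initial_simplex=s,xatol=1e-5,fatol=1e-5))
        if best is None or r.fun<best.fun:best=r
    return best.x,best.fun
def ray(k,uv,z):
    R=np.array(k["R"]);d=R.T@np.linalg.solve(np.array(k["mtx"]),[*uv,1]);c=-R.T@np.array(k["t"]);return c+d*(z-c[2])/d[2]
E
python3 - <<'E'
from fit import *
ims={c:cv2.imread(f"pics/{c}0.png")[:,:,::-1].copy() for c in("scene","side")}
k=calibration("scene")
def go(n,col,uv,z,dims,a0=0,ign=None,cams=("scene","side")):
    q=ray(k,uv,z);p,f=fit(ims,col,[q[0],q[1],a0],dims,ign,cams);print(n,np.round(p,4),round(f,3),end=' | ')
    for c in cams:
        p1,f1=fit(ims,col,p,dims,ign,(c,));print(c,np.round(p1,4),round(f1,3),end=' ')
    print();return p
v=go("keyV","red",(481,263),.105,(.044,.012,.085,.127))
l=go("keyL","red",(190,175),.1,(.044,.012,.08,.122))
s=go("spare","red",(293,240),.07,(.044,.012,.05,.092))
kb=lambda p,z:box(p,.048,.048,z,z+.05)
go("standS","blue",(296,232),.045,(.15,.08,0,.045),0,kb(s,.045))
go("standL","blue",(192,195),.075,(.15,.08,0,.075),0,kb(l,.075))
go("valve","green",(475,272),.08,(.15,.13,0,.08),0,kb(v,.08))
E
```

```text
keyV [ 0.5292  0.298  -0.0893] 0.399 | scene [ 0.5295  0.2984 -0.1061] 0.56 side [0.5275 0.2932 0.0991] 0.199 
keyL [ 0.4321 -0.265   0.0276] 0.372 | scene [ 0.4332 -0.2633  0.1062] 0.498 side [ 0.4336 -0.2732  0.0249] 0.209 
spare [ 0.5226 -0.0392  0.9219] 0.467 | scene [ 0.5247 -0.0338  0.5087] 0.656 side [ 0.5222 -0.04    0.9564] 0.182 
standS [ 0.4855 -0.0407  0.1515] 0.095 | scene [ 0.4849 -0.0398  0.172 ] 0.085 side [ 0.4871 -0.0462  0.1211] 0.063 
standL [ 0.4689 -0.2612  0.1407] 0.159 | scene [ 0.4689 -0.2603  0.1549] 0.073 side [ 0.4716 -0.2678  0.088 ] 0.202 
valve [0.5261 0.2977 0.0466] 0.165 | scene [0.5256 0.2988 0.0374] 0.186 side [0.5266 0.2936 0.0519] 0.13
```

```bash
python3 - <<'E'
from fit import *
k=calibration("wrist");R=np.array(k["R"]);print(np.round(k["mtx"],0).tolist(),np.round(R,3).tolist(),(-R.T@k["t"]).round(4))
from scipy.spatial.transform import Rotation as Ro
from station import ctrl
o=ctrl.get_obs();T=Ro.from_rotvec(o["tool_rot"]);print(T.as_matrix().round(3).tolist())
print("cam in tool",T.inv().apply(-R.T@k["t"]-o["tool_pos"]).round(4), (T.inv().as_matrix()@R.T).round(3).tolist())
im=cv2.imread("pics/scene0.png");h=cv2.cvtColor(im,cv2.COLOR_BGR2HSV)
for u,v in [(481,262),(486,265),(189,176),(294,240),(289,236)]:print(h[v,u])
E
```

```text
[[349.0, 0.0, 322.0], [0.0, 349.0, 242.0], [0.0, 0.0, 1.0]] [[0.385, -0.923, 0.001], [-0.887, -0.37, 0.276], [-0.254, -0.108, -0.961]] [ 0.3054 -0.5482  0.3736]
[[0.923, 0.386, 0.0], [0.386, -0.923, -0.0], [0.0, 0.0, -1.0]]
cam in tool [ 0.0705 -0.0014 -0.1423] [[-0.0, -0.961, -0.276], [1.0, -0.001, 0.001], [-0.001, -0.276, 0.961]]
[  1 184 201]
[  3 176 212]
[  1 190 149]
[  0 184 205]
[  1 195 110]
```

```bash
sed -i 's/(s>190)&(v>90)/(s>155)\&(v>70)/' fit.py
cat > snap.py <<'E'
import sys;from station import *;import cv2,pickle
k=calibration("wrist");im=get_image("wrist");n=sys.argv[1]
cv2.imwrite(f"pics/{n}.png",im[:,:,::-1]);pickle.dump(k,open(f"pics/{n}.pkl","wb"))
E
python3 -m creep '[[1,0.032,-0.0207,-0.004,0,0,0],[1,0.032,-0.0207,-0.004,0,0,0],[1,0.032,-0.0207,-0.004,0,0,0],[1,0.032,-0.0207,-0.004,0,0,0],[1,0.032,-0.0207,-0.004,0,0,0],[1,0.032,-0.0207,-0.004,0,0,0],[1,0.032,-0.0207,-0.004,0,0,0],[1,0.032,-0.0207,-0.004,0,0,0],[1,0.032,-0.0207,-0.004,0,0,0],[1,0.032,-0.0207,-0.004,0,0,0],[1,0,0,0,0,0,0],[1,0,0,0,0,0,0]]' && python3 snap.py w1
# to low stand: world (+0.03,+0.22)
python3 -m creep '[[1,0.028,-0.048,0,0,0,0],[1,0.028,-0.048,0,0,0,0],[1,0.028,-0.048,0,0,0,0],[1,0.028,-0.048,0,0,0,0],[1,0,0,0,0,0,0],[1,0,0,0,0,0,0]]' && python3 snap.py w2
# to valve: world (+0.045,+0.34)
python3 -m creep '[[1,0.0215,-0.037,0,0,0,0],[1,0.0215,-0.037,0,0,0,0],[1,0.0215,-0.037,0,0,0,0],[1,0.0215,-0.037,0,0,0,0],[1,0.0215,-0.037,0,0,0,0],[1,0.0215,-0.037,0,0,0,0],[1,0.0215,-0.037,0,0,0,0],[1,0.0215,-0.037,0,0,0,0],[1,0,0,0,0,0,0],[1,0,0,0,0,0,0]]' && python3 snap.py w3
python3 -c "
import cv2,numpy as np
a=[cv2.resize(cv2.imread(f'pics/w{i}.png'),(400,300),interpolation=cv2.INTER_AREA) for i in(1,2,3)]
cv2.imwrite('pics/m1.png',np.vstack([np.hstack(a[:2]),np.hstack([a[2],a[2]*0])]))"
```

```text
t: 1.9
tool_pos: [0.4567, -0.2619, 0.2715]
tool_rot: [3.079, 0.62, -0.0]
contact_force: [-0.6, 1.1, -0.2]
opening: 0.0853
t: 2.55
tool_pos: [0.4826, -0.0643, 0.2711]
tool_rot: [3.079, 0.619, -0.001]
contact_force: [-0.2, -0.2, -1.3]
opening: 0.0852
t: 3.6
tool_pos: [0.5283, 0.2739, 0.2706]
tool_rot: [3.08, 0.615, -0.002]
contact_force: [0.8, 0.0, 0.5]
opening: 0.0854
```

View pics/m1.png

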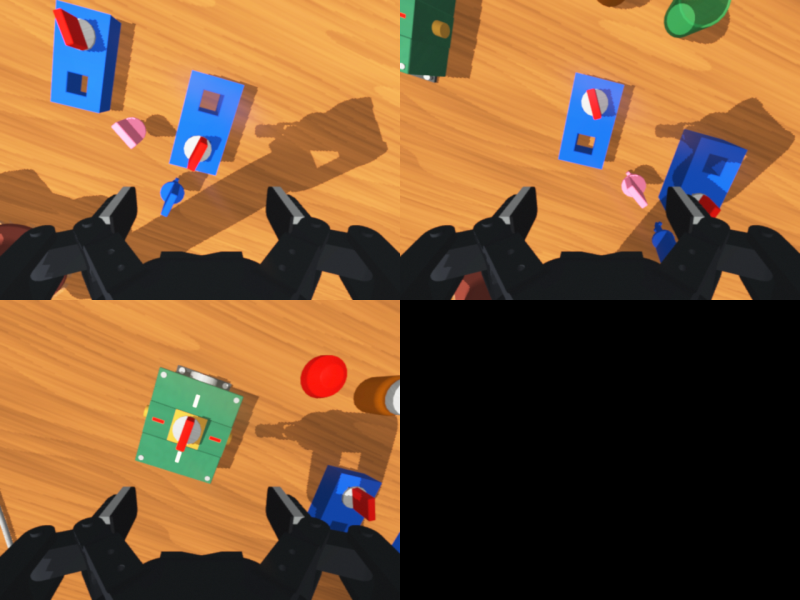

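The mosaic shows the long key in the tall stand at about (198,153), with the pink (130,132) and blue (172,195) look-alikes beside it. It also shows the empty low-stand hole nearest the gripper (w2 185,142) and the short key in the valve (w3 186,433). I'll refine these with fits on the wrist pictures.

```bash
python3 - <<'E'
from fit import *
import pickle
B={c:cv2.imread(f"pics/{c}0.png")[:,:,::-1].copy() for c in("scene","side")}
def go(n,w,col,p0,dims,ign=None):
    ims=dict(B,wrist=cv2.imread(f"pics/{w}.png")[:,:,::-1].copy());ks={"wrist":pickle.load(open(f"pics/{w}.pkl","rb"))}
    print(n,end=' ')
    for cams in(("wrist",),("scene","side"),("wrist","scene","side")):
        p,f=fit(ims,col,p0,dims,ign,cams,ks);print(cams,np.round(p,4),round(f,3),end=' ')
        if len(cams)==1:pw=p
    print();return pw
kb=lambda p,z:box(p,.048,.048,z,z+.05)
v=go("keyV","w3","red",[.529,.298,0],(.044,.012,.085,.127))
l=go("keyL","w1","red",[.432,-.266,0],(.044,.012,.08,.122))
s=go("spare","w2","red",[.523,-.038,.6],(.044,.012,.05,.092))
go("standS","w2","blue",[.4855,-.041,.15],(.15,.08,0,.045),kb(s,.045))
go("standL","w1","blue",[.469,-.261,.14],(.15,.08,0,.075),kb(l,.075))
go("valve","w3","green",[.526,.298,.05],(.15,.13,0,.08),kb(v,.08))
# points: empty hole centroid in w2, dark pixels
E
```

```text
keyV ('wrist',) [0.5269 0.2988 0.0189] 0.149 ('scene', 'side') [0.5272 0.2982 0.    ] 0.196 ('wrist', 'scene', 'side') [ 0.5271  0.2986 -0.0053] 0.185 
keyL ('wrist',) [ 0.4329 -0.2643 -0.0141] 0.164 ('scene', 'side') [ 0.432  -0.2639  0.0309] 0.168 ('wrist', 'scene', 'side') [ 0.4321 -0.2645 -0.0092] 0.171 
spare ('wrist',) [ 0.5225 -0.0359  0.6326] 0.202 ('scene', 'side') [ 0.5221 -0.0347  0.5214] 0.237 ('wrist', 'scene', 'side') [ 0.522  -0.0354  0.5781] 0.23 
standS ('wrist',) [ 0.4857 -0.0403  0.1594] 0.122 ('scene', 'side') [ 0.4851 -0.0405  0.1621] 0.097 ('wrist', 'scene', 'side') [ 0.4856 -0.0406  0.153 ] 0.106 
standL ('wrist',) [ 0.4702 -0.2609  0.13  ] 0.129 ('scene', 'side') [ 0.4689 -0.2614  0.1399] 0.153 ('wrist', 'scene', 'side') [ 0.4701 -0.2611  0.1315] 0.146 
valve ('wrist',) [0.5275 0.2988 0.0401] 0.08 ('scene', 'side') [0.5261 0.2977 0.0468] 0.163 ('wrist', 'scene', 'side') [0.5267 0.2979 0.056 ] 0.137
```

```bash
python3 -m creep '[[0.45,0,0,0,0,0,6.8],[0.45,0,0,0,0,0,6.8],[0.45,0,0,0,0,0,6.8],[0.45,0,-0.0246,0.02,0,0,0],[0.45,0,0,0.03,0,0,0],[0.45,0,0,0.03,0,0,0],[0.45,0,0,0,0,0,0],[0.45,0,0,0,0,0,0]]' 40
python3 snap.py w4; python3 - <<'E'
from fit import *
import pickle
im=cv2.imread("pics/w4.png")[:,:,::-1].copy();k=pickle.load(open("pics/w4.pkl","rb"))
print("key",fit({"wrist":im},"red",[.527,.2985,.03],(.044,.012,.085,.127),None,("wrist",),{"wrist":k}))
from station import ctrl
print(ctrl.get_obs()["q"])
# look-alikes: triangulate (bar centres)
ka,kb_=calibration("scene"),calibration("side")
def tri(a,b):
    P=[np.array(k["mtx"])@np.c_[k["R"],k["t"]] for k in(ka,kb_)]
    X=cv2.triangulatePoints(P[0],P[1],np.float64(a),np.float64(b));return (X[:3]/X[3]).ravel().round(3)
print("blue",tri((212,149),(410,168)),"pink",tri((248,185),(377,189)))
E
```

```text
t: 4.45
tool_pos: [0.5268, 0.2982, 0.1914]
tool_rot: [3.141, 0.059, -0.001]
contact_force: [0.6, 0.6, 0.2]
opening: 0.0386
key (array([0.52745128, 0.29881662, 0.03038483]), np.float64(0.12794135514964966))
[ 3.92873143e-01  3.36057504e-02  1.69712037e+00 -1.20116926e-04
  1.40875294e+00  1.92598125e+00]
blue [ 0.334 -0.254  0.076] pink [ 0.415 -0.152  0.08 ]
```

```bash
python3 -m creep '[[0.45,0,-0.0005,0.03,0,0,0],[0.45,0,0,0.03,0,0,0],[0.45,0,0,0.02,0,0,0],[0.45,0,0,0.015,0,0,0],[0.45,0,0,0.005,0,0,0],[0.45,0,0,0,0,0,0],[0,0,0,0,0,0,0],[0,0,0,0,0,0,0],[0,0,0,0,0,0,0],[0,0,0,0,0,0,0],[0,0,0,0,0,0,0],[0,0,0,0,0,0,0]]' 40
```

```text
t: 5.7
tool_pos: [0.5276, 0.3002, 0.0932]
tool_rot: [3.14, 0.063, 0.004]
contact_force: [0.0, -3.7, 5.5]
opening: 0.0116
```

```bash
python3 -m creep '[[0,0,0,-0.006,0,0,0],[0,0,0,-0.01,0,0,0],[0,0,0,-0.014,0,0,0],[0,0,0,-0.02,0,0,0],[0,0,0,-0.02,0,0,0],[0,0,0,-0.02,0,0,0],[0,0,0,0,0,0,0]]' 40; python3 snap.py w5
python3 -c "
import cv2,numpy as np
cv2.imwrite('pics/w5v.png',cv2.imread('pics/w5.png')[60:480,60:600])"
```

```text
t: 6.4
tool_pos: [0.5286, 0.3021, 0.1867]
tool_rot: [-3.137, -0.063, -0.012]
contact_force: [0.3, -0.1, -0.3]
opening: 0.0113
```

View pics/w5v.png

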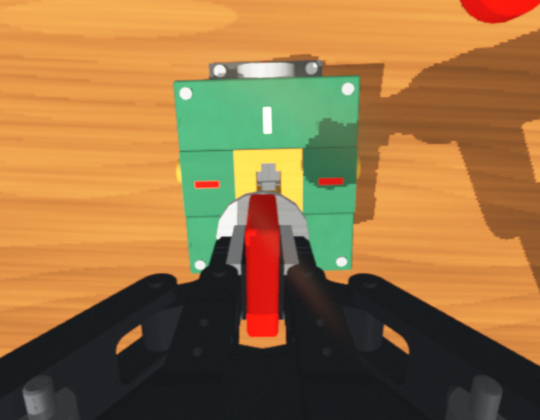

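```bash
python3 -m creep '[[0,-0.0104,0.0383,0,0,0,0],[0,-0.0104,0.0383,0,0,0,0],[0,-0.0104,0.0383,0,0,0,0],[0,-0.0104,0.0383,0,0,0,0],[0,-0.0104,0.0383,0,0,0,0],[0,-0.0104,0.0383,0,0,0,0],[0,-0.0104,0.0383,0,0,0,0],[0,-0.0104,0.0383,0,0,0,0],[0,-0.0104,0.0384,0,0,0,0],[0,0,0,0,0,0,-6.6],[0,0,0,0.03,0,0,0],[0,0,0,0.03,0,0,0],[0,0,0,0,0,0,0],[0,0,0,0,0,0,0]]' 
python3 snap.py w6; python3 - <<'E'
from fit import *
import pickle
k=pickle.load(open("pics/w5.pkl","rb"));print("seat",ray(k,(327,238),.08),ray(k,(329,242.5),.08))
im=cv2.imread("pics/w6.png")[:,:,::-1].copy();k=pickle.load(open("pics/w6.pkl","rb"))
s=[.5222,-.0348,.55]
print(fit({"wrist":im},"red",s,(.044,.012,.05,.092),None,("wrist",),{"wrist":k}))
h=proj(k,box([.4856,-.0405,.155],.032,.032,.045,.045,-.037))
v=im[:,:,::-1].copy()
for p in h:cv2.circle(v,tuple(int(a) for a in p),2,(0,255,255),-1)
cv2.imwrite("pics/w6v.png",v[60:480,60:600])
E
```

```text
t: 7.85
tool_pos: [0.4458, -0.0474, 0.1205]
tool_rot: [-3.131, -0.243, 0.003]
contact_force: [0.3, -0.3, -1.8]
opening: 0.0112
seat [0.53074225 0.30017872 0.08      ] [0.52734921 0.29854502 0.08      ]
(array([ 0.53480356, -0.0261454 ,  0.58767097]), np.float64(0.34819166411448615))
```

View pics/w6v.png

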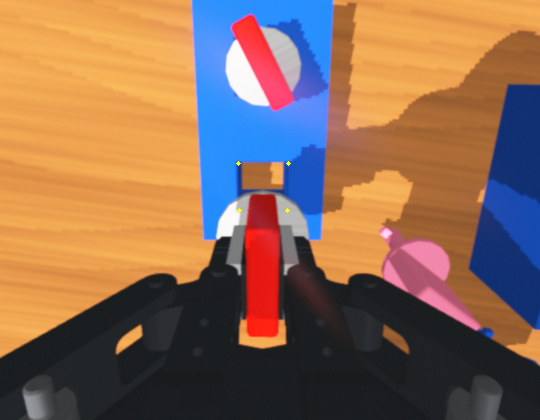

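```bash
python3 -m creep '[[0,0.0033,-0.0007,0,0,0,0],[0,0,0,0.012,0,0,0],[0,0,0,0.012,0,0,0],[0,0,0,0.012,0,0,0],[0,0,0,0.012,0,0,0],[0,0,0,0.009,0,0,0],[0,0,0,0.003,0,0,0],[0,0,0,0.002,0,0,0],[0,0,0,0,0,0,0],[0,0,0,0,0,0,0]]'
```

```text
t: 8.9
tool_pos: [0.4502, -0.0467, 0.0599]
tool_rot: [3.132, 0.243, 0.002]
contact_force: [-0.6, -0.6, -1.4]
opening: 0.0114
```

```bash
python3 -m creep '[[0,-0.001,0,0.0015,0,0,0],[0,0,0,0.001,0,0,0],[0,0,0,0,0,0,0],[0,0,0,0,0,0,0]]'
```

```text
t: 9.3
tool_pos: [0.4492, -0.047, 0.0581]
tool_rot: [3.132, 0.243, 0.001]
contact_force: [-2.0, 0.8, 4.6]
opening: 0.0115
```

```bash
python3 -m creep '[[0.1,0,0,0,0,0,0],[0.2,0,0,0,0,0,0],[0.45,0,0,0,0,0,0],[0.45,0,0,0,0,0,0],[0.45,0,0,0,0,0,0],[0.45,0,0,-0.015,0,0,0],[0.45,0,0,-0.03,0,0,0],[0.45,0,0,-0.045,0,0,0],[0.45,0,0,-0.045,0,0,0],[0.45,0,0,-0.045,0,0,0],[0.45,0,0,0,0,0,0]]'; python3 snap.py w7;python3 -c "
import cv2,numpy as np
cv2.imwrite('pics/w7v.png',cv2.imread('pics/w7.png')[60:480,60:600])
from station import *
print(ctrl.get_obs()['q'])"
```

```text
t: 10.4
tool_pos: [0.4523, -0.0477, 0.245]
tool_rot: [3.127, 0.243, 0.021]
contact_force: [-0.8, 0.5, 0.5]
opening: 0.0382
[-2.68929803e-01 -3.90685978e-01  1.98754075e+00  5.37150673e-05
  1.53635870e+00  1.14684444e+00]
```

View pics/w7v.png

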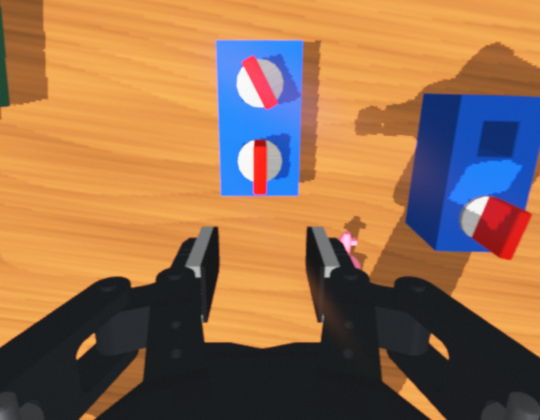

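Short key is seated upright in the low stand (crop 260,165), and the spare is untouched (260,82). On to the long key, with the tool turned half a revolution so that joint 6 has room for the final turn.

```bash
python3 -m creep '[[0.45,-0.0106,0.0422,0,0,0,0],[0.45,-0.0106,0.0422,0,0,0,0],[0.45,-0.0106,0.0422,0,0,0,0],[0.45,-0.0106,0.0422,0,0,0,0],[0.45,-0.0106,0.0422,0,0,0,0],[0.45,0,0,0,0,0,-8.55],[0.45,0,0,0,0,0,-8.55],[0.45,0,0,0,0,0,-8.55],[0.45,0,0,0,0,0,-8.55],[0.45,0,0,0,0,0,-8.55],[0.45,0,0,0,0,0,-8.55],[0.45,0,0,0,0,0,-8.55],[0.45,0,0,0,0,0,-8.55],[0.45,0,0,0,0,0,-8.55],[0.45,0,0,0,0,0,-8.55]]'
python3 -m creep '[[0.45,0,0,0,0,0,-8.55],[0.45,0,0,0,0,0,-8.55],[0.45,0,0,0,0,0,-8.55],[0.45,0,0,0,0,0,-8.55],[0.45,0,0,0,0,0,-8.55],[0.45,0,0,0,0,0,-8.55],[0.45,0,0,0,0,0,-8.55],[0.45,0,0,0,0,0,-8.55],[0.45,0,0,0,0,0,-8.55],[0.45,0,0,0,0,0,-8.55],[0.45,0,0,0,0,0,0],[0.45,0,0,0,0,0,0]]'
python3 snap.py w8; python3 - <<'E'
from fit import *
import pickle
im=cv2.imread("pics/w8.png")[:,:,::-1].copy();k=pickle.load(open("pics/w8.pkl","rb"))
for p in([.4325,-.2645,0],[.4325,-.2645,.3]):print(fit({"wrist":im},"red",p,(.044,.012,.08,.122),None,("wrist",),{"wrist":k}))
cv2.imwrite("pics/w8v.png",im[60:480,60:600,::-1])
E
```

```text
t: 11.95
tool_pos: [0.4281, -0.2627, 0.2343]
tool_rot: [-2.125, -2.308, 0.0]
contact_force: [0.3, 0.6, 0.4]
opening: 0.0384
t: 13.15
tool_pos: [0.4284, -0.263, 0.2352]
tool_rot: [-0.008, -3.14, -0.002]
contact_force: [-0.1, -0.4, -0.9]
opening: 0.0384
(array([ 0.43249974, -0.26369335, -0.01519693]), np.float64(0.18532375837306136))
(array([ 0.43384553, -0.26409637, -0.04218552]), np.float64(0.18792107795957652))
```

View pics/w8v.png

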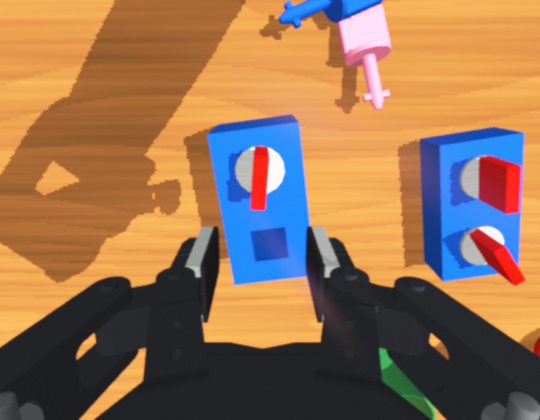

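The long key is in the tall stand (crop 260,178); the pink and blue look-alikes lie clear of the fingers. Descending to grip it.

```bash
python3 -m creep '[[0.45,-0.0044,-0.001,0.02,0,0,0.8],[0.45,0,0,0.04,0,0,0],[0.45,0,0,0.03,0,0,0],[0.45,0,0,0.02,0,0,0],[0.45,0,0,0.02,0,0,0],[0.45,0,0,0.012,0,0,0],[0.45,0,0,0.006,0,0,0],[0.45,0,0,0,0,0,0]]' 60
python3 -m creep '[[0,0,0,0,0,0,0],[0,0,0,0,0,0,0],[0,0,0,0,0,0,0],[0,0,0,0,0,0,0],[0,0,0,0,0,0,0],[0,0,0,0,0,0,0]]' 60
```

```text
t: 14.0
tool_pos: [0.433, -0.2642, 0.0882]
tool_rot: [-0.026, -3.141, -0.001]
contact_force: [0.1, -0.6, 0.4]
opening: 0.0382
t: 14.6
tool_pos: [0.4341, -0.2651, 0.0903]
tool_rot: [0.025, 3.14, -0.003]
contact_force: [-0.5, 0.3, 5.5]
opening: 0.0112
```

```bash
python3 -m creep '[[0,0,0,-0.01,0,0,0],[0,0,0,-0.02,0,0,0],[0,0,0,-0.03,0,0,0],[0,0,0,-0.03,0,0,0],[0,0,0,-0.03,0,0,0],[0,-0.00645,0.0435,0,0,0,0],[0,-0.00645,0.0435,0,0,0,0],[0,-0.00645,0.0435,0,0,0,0],[0,-0.00645,0.0435,0,0,0,0],[0,-0.00645,0.0435,0,0,0,0],[0,-0.00645,0.0435,0,0,0,0],[0,-0.00645,0.0435,0,0,0,0],[0,-0.00645,0.0435,0,0,0,0],[0,-0.00645,0.0435,0,0,0,0],[0,-0.00645,0.0435,0,0,0,0],[0,-0.00645,0.0435,0,0,0,0],[0,-0.00645,0.0435,0,0,0,0],[0,-0.00645,0.0435,0,0,0,0],[0,0,0,0,0,0,-3.5],[0,0,0,0,0,0,0]]' 60
python3 -m creep '[[0,0,0,0,0,0,0],[0,0,0,0,0,0,0]]'
python3 snap.py w9; python3 - <<'E'
from fit import *
import pickle
from station import get_image,ctrl
im=cv2.imread("pics/w9.png")[:,:,::-1].copy();k=pickle.load(open("pics/w9.pkl","rb"))
s=get_image("side");print(ctrl.get_obs()["q"])
print("valve",fit({"wrist":im},"green",[.527,.2985,.045],(.15,.13,0,.08),box([.527,.2985,0],.06,.14,.1,.3),("wrist",),{"wrist":k}))
v=np.hstack([im[60:480,100:560],cv2.resize(s[200:410,225:395],(340,420))])
cv2.imwrite("pics/w9v.png",v[:,:,::-1])
E
```

```text
t: 16.6
tool_pos: [0.5254, 0.3006, 0.2078]
tool_rot: [0.074, -3.139, 0.002]
contact_force: [-0.2, -0.7, -1.1]
opening: 0.0112
t: 16.8
tool_pos: [0.5261, 0.2988, 0.2086]
tool_rot: [0.068, -3.14, 0.001]
contact_force: [0.1, -0.4, -2.0]
opening: 0.0115
[ 3.93534706e-01  2.07780475e-02  1.68335021e+00 -4.33944493e-06
  1.43746816e+00 -1.22049586e+00]
valve (array([0.52556282, 0.30295156, 0.112183  ]), np.float64(0.04723912294799679))
```

View pics/w9v.png

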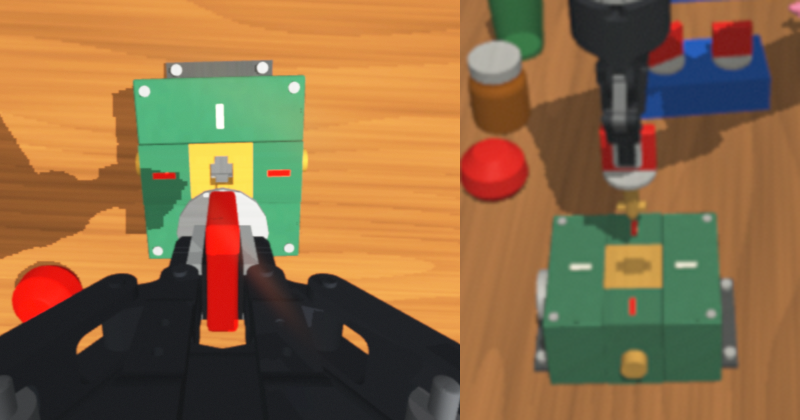

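```bash
python3 - <<'E'
from fit import *
import pickle
def marks(w,tag):
    im=cv2.imread(f"pics/{w}.png")[:,:,::-1].copy();k=pickle.load(open(f"pics/{w}.pkl","rb"))
    hs=cv2.cvtColor(im,cv2.COLOR_RGB2HSV).astype(int)
    m=((hs[...,0]<8)|(hs[...,0]>172))&(hs[...,1]>140)&(hs[...,2]>60)
    wm=(hs[...,1]<60)&(hs[...,2]>150)
    out=[]
    for M,t in((m,"r"),(wm,"w")):
        n,_,st,ce=cv2.connectedComponentsWithStats(M.astype(np.uint8))
        for i in range(1,n):
            X=ray(k,ce[i],.08)
            if 25<st[i,4]<400 and np.hypot(X[0]-.527,X[1]-.2985)<.08: out.append((t,X[:2]));print(w,t,ce[i].round(1),st[i,4],X[:2].round(4))
for w in("w3","w4","w5","w9"):marks(w,w)
# held key: fit bar in w9, tool at z .2086
im=cv2.imread("pics/w9.png")[:,:,::-1].copy();k=pickle.load(open("pics/w9.pkl","rb"))
zo=.2086-.0153
print(fit({"wrist":im},"red",[.526,.299,.04],(.044,.012,zo+.005,zo+.047),None,("wrist",),{"wrist":k}))
E
```

```text
w3 r [252.9 192.3] 101 [0.5243 0.3446]
w3 r [343.6 222.5] 97 [0.5304 0.253 ]
w3 w [313.7 161. ] 148 [0.5735 0.3021]
w3 w [284.8 250.4] 122 [0.4817 0.2958]
w4 r [383.5 235. ] 164 [0.5306 0.2533]
w4 r [261.  238.7] 149 [0.5244 0.3453]
w4 w [320.2 174.7] 234 [0.5735 0.3024]
w4 w [324.2 295.9] 139 [0.4792 0.2959]
w5 r [390.4 241. ] 168 [0.5304 0.2532]
w5 r [266.6 244. ] 164 [0.5243 0.3448]
w5 w [327.  179.9] 240 [0.5732 0.302 ]
w5 w [327.6 232.8] 291 [0.5347 0.2999]
w5 w [328.3 245.8] 93 [0.5247 0.2989]
w5 w [297.3 326.8] 28 [0.4567 0.3206]
w5 w [347.  326.7] 32 [0.4584 0.2811]
w9 r [378.4 232.6] 133 [0.5242 0.345 ]
w9 r [263.8 235.5] 135 [0.5306 0.2532]
w9 w [319.5 175.9] 202 [0.4814 0.296 ]
w9 w [321.  225.5] 267 [0.5203 0.2988]
w9 w [321.1 237.6] 97 [0.5304 0.2993]
w9 w [294.6 307.6] 64 [0.5932 0.2793]
(array([0.52646815, 0.30016265, 0.04419191]), np.float64(0.08223443223443223))
```

```bash
python3 -m creep '[[0,-0.001,-0.0005,0,0,0,-1.45],[0,0,0,0.02,0,0,0],[0,0,0,0.02,0,0,0],[0,0,0,0.016,0,0,0],[0,0,0,0,0,0,0],[0,0,0,0,0,0,0]]' 60
python3 snap.py w10; python3 - <<'E'
from fit import *
import pickle
from station import get_image
im=cv2.imread("pics/w10.png")[:,:,::-1].copy();k=pickle.load(open("pics/w10.pkl","rb"))
zo=.1525-.0153
print(fit({"wrist":im},"red",[.527,.299,.07],(.044,.012,zo+.005,zo+.047),None,("wrist",),{"wrist":k}))
s=get_image("side");c=get_image("scene")
v=np.hstack([cv2.resize(s[230:380,240:390],(400,400),interpolation=2),cv2.resize(c[190:340,400:550],(400,400),interpolation=2)])
cv2.imwrite("pics/w10v.png",v[:,:,::-1])
E
```

```text
t: 17.5
tool_pos: [0.5273, 0.299, 0.1528]
tool_rot: [0.11, -3.139, 0.0]
contact_force: [0.1, 0.2, -1.6]
opening: 0.0111
(array([0.52779593, 0.30043943, 0.07094258]), np.float64(0.07595087006424887))
```

View pics/w10v.png

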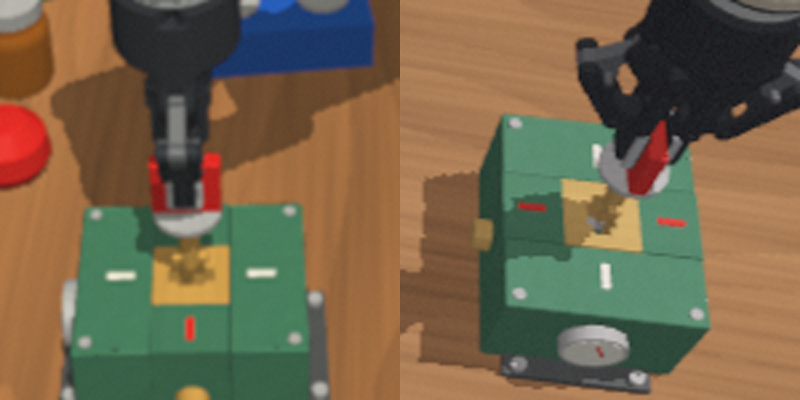

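Nose lined up over the hole in both views. Inserting gently.

```bash
python3 -m creep '[[0,0,0,0.005,0,0,0],[0,0,0,0.005,0,0,0],[0,0,0,0.004,0,0,0],[0,0,0,0.004,0,0,0],[0,0,0,0.004,0,0,0],[0,0,0,0,0,0,0],[0,0,0,0,0,0,0]]' 80
```

```text
t: 18.35
tool_pos: [0.5272, 0.2992, 0.1306]
tool_rot: [0.11, -3.139, 0.0]
contact_force: [-0.2, -0.1, -1.4]
opening: 0.0107
```

```bash
python3 -m creep '[[0,0,0,0.005,0,0,0],[0,0,0,0.005,0,0,0],[0,0,0,0.005,0,0,0],[0,0,0,0.005,0,0,0],[0,0,0,0.003,0,0,0],[0,0,0,0,0,0,0],[0,0,0,0,0,0,0]]' 80
```

```text
t: 19.05
tool_pos: [0.5274, 0.2993, 0.1079]
tool_rot: [-0.11, 3.139, 0.0]
contact_force: [0.2, 0.0, -2.2]
opening: 0.0107
```

```bash
python3 -m creep '[[0,0,0,0.003,0,0,0],[0,0,0,0.003,0,0,0],[0,0,0,0.003,0,0,0],[0,0,0,0,0,0,0],[0,0,0,0,0,0,0]]' 100
python3 -m creep '[[0,0,0,0.002,0,0,0],[0,0,0,0.002,0,0,0],[0,0,0,0,0,0,0],[0,0,0,0,0,0,0]]' 100
```

```text
t: 19.55
tool_pos: [0.5278, 0.2994, 0.0995]
tool_rot: [-0.11, 3.139, 0.001]
contact_force: [-0.2, -0.5, 4.5]
opening: 0.0104
t: 19.95
tool_pos: [0.5278, 0.2994, 0.0954]
tool_rot: [-0.11, 3.138, 0.001]
contact_force: [0.1, 0.3, 4.8]
opening: 0.0106
```

```bash
python3 -m creep '[[0,0,0,0.001,0,0,0],[0,0,0,0.001,0,0,0],[0,0,0,0,0,0,0],[0,0,0,0,0,0,0]]' 100
```

```text
t: 20.35
tool_pos: [0.5278, 0.2995, 0.0954]
tool_rot: [-0.111, 3.139, 0.0]
contact_force: [-5.7, -2.5, 14.8]
opening: 0.0108
```

```bash
python3 -m creep '[[0,0,0,0.001,0,0,0],[0,0,0,0,0,0,0],[0,0,0,0,0,0,0]]' 100
```

```text
t: 20.65
tool_pos: [0.5278, 0.2995, 0.0954]
tool_rot: [-0.111, 3.139, 0.0]
contact_force: [-8.3, -3.3, 20.0]
opening: 0.0106
```

```bash
python3 -m creep '[[0,0,0,0,0,0,4],[0,0,0,0,0,0,4],[0,0,0,0,0,0,4],[0,0,0,0,0,0,6],[0,0,0,0,0,0,6],[0,0,0,0,0,0,6],[0,0,0,0,0,0,0]]' 120
```

```text
t: 21.35
tool_pos: [0.5291, 0.2995, 0.0954]
tool_rot: [0.708, 3.057, 0.002]
contact_force: [-3.7, -3.2, 16.3]
opening: 0.0102
```

```bash
python3 -m creep '[[0,0,0,0,0,0,7],[0,0,0,0,0,0,7],[0,0,0,0,0,0,7],[0,0,0,0,0,0,7],[0,0,0,0,0,0,7],[0,0,0,0,0,0,7],[0,0,0,0,0,0,7],[0,0,0,0,0,0,7],[0,0,0,0,0,0,3],[0,0,0,0,0,0,0],[0,0,0,0,0,0,0]]' 120; python3 -c "
from station import *;o=ctrl.get_obs();print(o['wrist_torque'],o['q'])"
```

```text
t: 22.45
tool_pos: [0.528, 0.2987, 0.0954]
tool_rot: [2.12, 2.316, -0.001]
contact_force: [-6.6, -6.0, 19.7]
opening: 0.0104
[-1.20185464  1.32937171  0.07696995] [ 0.39316004  0.12937037  1.76732766 -0.00206371  1.24479653  0.3056767 ]
```

```bash
python3 -m creep '[[0,0,0,0,0,0,3],[0,0,0,0,0,0,1.5],[0,0,0,0,0,0,0],[0,0,0,0,0,0,0],[0,0,0,0,0,0,0]]' 120; python3 snap.py w11; python3 - <<'E'
from fit import *
import pickle
from station import *
o=ctrl.get_obs();print(o['wrist_torque'])
im=cv2.imread("pics/w11.png")[:,:,::-1].copy();k=pickle.load(open("pics/w11.pkl","rb"))
for a in(1.5,1.7):print(fit({"wrist":im},"red",[.5275,.299,a],(.044,.012,.085,.127),None,("wrist",),{"wrist":k}))
c=get_image("scene");s=get_image("side")
v=np.hstack([im[60:480,100:560],np.vstack([cv2.resize(s[270:390,235:385],(340,210),interpolation=2),cv2.resize(c[210:330,400:550],(340,210),interpolation=2)])])
cv2.imwrite("pics/w11v.png",v[:,:,::-1])
E
```

```text
t: 22.95
tool_pos: [0.5279, 0.2988, 0.0954]
tool_rot: [2.21, 2.231, -0.001]
contact_force: [-8.0, -6.2, 20.2]
opening: 0.0102
[-1.09445989  1.52574668  0.05267757]
(array([0.52761697, 0.29979217, 1.58148213]), np.float64(0.10767596211862851))
(array([0.52768949, 0.2996773 , 1.57821542]), np.float64(0.10764448990832907))
```

View pics/w11v.png

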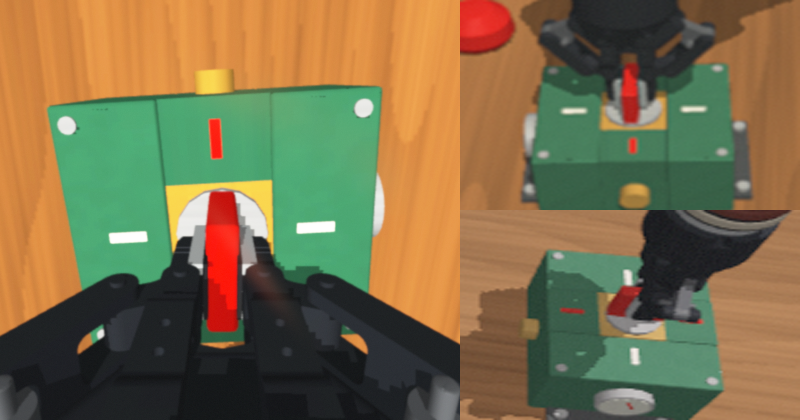

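The bar points along the red marks, the collar is flush, and the turn is about 93°, i.e. at the stop. One short hold to check that it stays put, then I hand in.

```bash
python3 -m creep '[[0,0,0,0,0,0,0],[0,0,0,0,0,0,0],[0,0,0,0,0,0,0],[0,0,0,0,0,0,0],[0,0,0,0,0,0,0],[0,0,0,0,0,0,0]]' 120; python3 -c "
from station import *
print(finish_job())"
```

```text
t: 23.7
tool_pos: [0.5279, 0.2988, 0.0954]
tool_rot: [2.21, 2.231, -0.001]
contact_force: [-8.4, -5.0, 20.6]
opening: 0.0101
the job is handed in; nothing more can be done
None
```

I moved the short key from the valve to the empty hole of the low stand and let go of it. I then put the long key in the valve, pushed it down to its stop and turned it clockwise. I handed the job in at 23.7 s with the key still gripped, pushed down and turned.

- **Short key:** after release, the wrist picture showed it seated and upright, with the spare untouched beside it. I did not move the glassware or the blue and pink look-alikes.
- **Long key, depth:** it stopped at a tool height of 95.4 mm while the push rose to about 20 N, so the collar is flush. It did not move during the final 0.6 s hold.
- **Long key, turn:** the tool turned about 93° (1.63 rad) from the slot, which is at or near the stop. The bar measured in the picture agreed at 1.58 rad world yaw and points along the red marks.
- **Readings that disagreed:** one silhouette fit of the valve, from the close wrist view, was off because of shadow. I used the white and red marks instead, and those agreed across four pictures. A side force of about 8 N and 5 N remained at the end.
- **Not measured:** I could not read the plunger and rotor directly, so both are inferred from the tool's pose and the pictures.

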